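# Stand the rinse-bowl hatch on its spring prop leg

### The arm

A 6-joint arm with a two-finger parallel gripper is mounted at the origin on the work surface. World frame = base frame: x ahead of the robot, y to its left, z up, the work surface at z = 0. Lengths are in m, angles in rad, forces in N, time in s.
With the tool pointing down it reaches from about 0.375 to 0.975 m from the base axis. Payload 3.8 kg.
Tool frame: the origin (TCP) lies midway between the tips of the shut fingers; the grasp point (between the pads) lies bot.grasp_offset behind it (bot.grasp_offset is the distance from the TCP to the grasp point, in m); z points along the fingers, y is the direction in which the jaws open and shut (so a half turn about z gives the same grasp; the last joint's range is limited). The gripper opens to 85 mm and grips with 20 to 120 N. Pads are 22 mm wide; open, the fingers measure 114 mm over their backs; the gripper's body (76 mm by 85 mm) begins 54 mm behind the grasp point. The pads swing forward as they close: fully open they stand 13 mm farther back than shut.
Start: joints at [-1.266, 0.264, 1.604, -0, 1.274, -0.037], TCP at [0.226, -0.636, 0.192] pointing down, gripper open.
Joint ranges: [-2.63, 2.63], [-0.94, 2.18], [0.31, 2.57], [-1.31, 4.45], [0, 2.66], [-2.55, 2.55]. Speed limits (rad/s): [2.57, 2.57, 3.14, 3.14, 3.14, 3.14].

### API

Orientations are given as a rotation vector (axis times angle).
In Python, from workcell import read_state, viewer, job, bot gives the robot as it stands.
- The arm moves only by the shell command python3 -m crank 'ROWS' [FORCE]. ROWS is text: rows parted by semicolons, each of 7 numbers parted by spaces: the shift along the tool's x, y, z in mm, then the turn, a rotation vector about the tool's x, y, z in rad, then the closure in counts, from 0 (fully open) to 255 (shut). A call has 1 to 20 rows; each row is the pose to reach, as a shift and turn from the pose commanded when the call began, along the tool's axes at that moment; what a row does not reach only later rows make up. A row lasts 1/8 s, in which the tool goes at most 62.5 mm and 10.7 degrees, less where a joint would pass 70% of its speed; a pose out of reach is approached as far as the arm can. A call with a gripper value outside its range is refused whole. The fingers move at their own pace and stop on an object; FORCE is the grip in N (left out, the last holds). Time passes only in rows, so rows that repeat a pose let the fingers close. It gives the time, the measured TCP pose, the force and the opening at its end, in the units of the state.
- read_state(): the state, without advancing time (a new reading comes with each control period).
- viewer.read_camera(name): name is "scene" or "top" or "wrist"; returns a dict with "pixels" (420x560x3 uint8, red, green, blue), "vertical_fov" (degrees; the focal length in pixels is half the picture's height over the tangent of half this angle, whatever the lens; pixels are square), "cx", "cy" (the principal point, pixels), "view" (4x4, takes a point from world to camera coordinates); the wrist camera has in their place "tool_from_camera" (4x4, takes a point from camera to tool coordinates, whose origin is the TCP and whose axes are the flange's). Camera axes: x right, y up, looking along -z (the intrinsics and any distortion apply to the point x, -y, -z); pixel columns grow to the right and rows downward; lengths in m; the calibration is good to about 2 mm. A picture is of the moment at which its call begins: read the wrist's pose just before it. There is no depth.
- job.finish_job(): hands the job in, once; it reports no verdict.
The state is a dict: "time": time; "q": joint angles; "joint_vel": joint speeds; "joint_torque": joint torques, N m; "tool_pos": TCP position; "tcp_rot": TCP orientation; "wrist_force": force on the tool from outside, world axes, zero at the start; "torque": the same for the moment, N m; "width": opening from 0.0 (shut) to 1.0 (fully open).
Only numpy, scipy, OpenCV 4.12 (cv2) and the standard library are available. Lean on these libraries where they do the work, as an engineer would, in place of code of your own. Each camera call takes 0.05 s, during which the arm holds its last target.

### The job

The amber hatch of the rinse bowl leans fully open with its prop leg folded against its inner side. While the hatch stays leaning open, swing the spring-loaded prop leg out past its over-centre point until it snaps against its stop; then take the hatch by its handle, lower it gently, neither letting it drop nor forcing it down, until the leg's foot rests on its pad and the hatch stands ajar on the leg, and let go. Leave the other things on the table where they are.

Things in the scene. Friction and masses are not known exactly. Their poses are not given: they have to be found in the camera images.
- station: Fixed rinse station: steel deck plate 300 x 250 x 30 mm on the table with a round bowl (128 mm across, rim 34 mm above the deck). Origin: under the deck, on the table; z up; own x points from the hatch's free edge to its hinge, y along the hinge axis. The hinge axis is at own x = +100 mm, 85 mm above the table.
- pad_mount: Round black rest pad, 44 mm across, on a vertical screw in the deck; the locked leg's foot comes down on it. Origin: where the screw enters the deck's top (30 mm above the table), not the pad. The pad's top is somewhere between 6 and 44 mm above this point: it differs each time and is not reported, so the contact has to be felt.
- hinge_mid (a point): Middle of the hatch's hinge axis, which is level and along the station's y.
- hatch (a joint): Hatch angle, rad: 0 = shut (level), 1.92 = leaning fully open on its stop, 20 degrees past upright. Turns freely; falls shut if brought past upright and not held. Amber panel in an 8 mm aluminium frame, 180 mm long from the hinge, 200 mm wide, 0.4 to 0.75 kg. On the locked leg it reads about 0.59 to 0.83, depending on the rest pad.
- handle (a point): Middle of the hatch's black handle bar, a round bar 12 mm thick and 110 mm long, parallel to the hinge axis, 222 mm from it, carried by two thin rods, its middle 42 mm beyond the hatch's free edge. The bar can turn in a pinching grip.
- prop_leg (a joint): Angle of the prop leg to the hatch, rad: 0 = folded along the hatch's inner side, foot towards the hinge; grows as the foot swings away from the hatch (turning the same way as the hatch opens); 1.2 = at its stop, locked. A coil spring beside it pulls it back to 0 below about 0.6 and drives it on to 1.2 above; about 0.2 N m at either end.
- leg_pivot (a point): Pivot axis of the prop leg on the hatch (parallel to the hinge axis): 155 mm from the hinge along the hatch, 35 mm off its middle plane on the inner side (the underside when shut), 70 mm to the station's -y side of the middle.
- leg_grip (a point): Centre of the orange sleeve on the prop leg, 70 mm from the pivot: 40 mm along the leg, 20 mm wide (along the hinge axis), 14 mm thick, with 24 mm of air to the hatch frame when folded. Own x points along the leg to its foot, y along the hinge axis. The leg is 110 mm from pivot to the end of its black rubber foot.
- bottle: Bystander: white bottle with a blue cap, 60 mm across, 170 mm high; origin under its base.
- blade_case: Bystander: blue round blade case, 100 mm across, 26 mm high; origin under its base.
- tape_frame: Bystander: flat steel ring 176 mm across, 6 mm high, lying on the table; origin at its centre, underside.

How it is judged:
On the way:
1. the prop leg is swung past over-centre to its stop (within 0.08 rad) while the hatch still leans open (beyond 1.6 rad) (value of joint prop_leg above 1.12 rad and value of joint hatch above 1.6 rad), for 0.2 s.
At the end, for the whole second after the job is handed in: the hatch stands still and ajar on its locked prop leg: leg within 0.08 rad of its stop (joint above 1.12), hatch angle between 0.5 and 0.9 rad, at rest, the rest pad carrying load (over 0.5 N) (value of joint prop_leg above 1.12 rad and value of joint hatch between 0.5 and 0.9 rad and velocity of joint hatch between -0.05 and 0.05 rad/s and contact force between pad_mount and anything else above 0.5 N); the robot touches nothing.
It fails at once if the hatch is dropped (closes faster than 1.5 rad/s) (velocity of joint hatch below -1.5 rad/s).
It fails at once if the rest pad is pressed with over 70 N (the hatch is forced down) (contact force between pad_mount and anything else above 70 N).
It fails at once if a bystander is moved more than 20 mm (distance of any of bottle, blade_case, tape_frame from where it was at the start of the episode above 0.02 m).
It also fails if it takes over 72 s, if anything falls off the work surface, if the arm or the gripper's body presses on something with over 40 N, if the wrist force passes 120 N, or if a joint passes its speed limit or range.

## Working session

There is one attempt and no reset: what is moved stays moved. The work goes in short steps, Python scripts to look and compute and a shell command to move; the robot and the scene stay as the last step left them, time stands still between calls to the robot, and variables do not carry over. Pictures are saved under pics/ and viewed, and the job is handed in when it is done.

```bash
ls; mkdir -p pics
python3 - <<'E'
from workcell import read_state, viewer, job, bot
import cv2
print(read_state()); print(bot.grasp_offset)
for n in ("scene","top","wrist"):
    c=viewer.read_camera(n); cv2.imwrite(f"pics/{n}0.png",c["pixels"][:,:,::-1]); print(n,{k:v for k,v in c.items() if k!="pixels"})
E
```

```text
pics
{'time': 0.0, 'q': array([-1.26592559e+00,  2.64753735e-01,  1.60537772e+00,  2.39064242e-05,
        1.27367973e+00, -3.68877240e-02]), 'joint_vel': array([-0.00118758,  0.00101592,  0.0003612 , -0.00067468, -0.00086731,
        0.0004237 ]), 'joint_torque': array([ 1.61177035e-03, -5.15105081e+01, -3.67315793e+01,  2.66331808e-04,
        1.26299678e-02,  1.68895202e-06]), 'tool_pos': array([ 0.2259929 , -0.63518222,  0.19085971]), 'tcp_rot': array([-3.09366956e+00, -5.33838920e-01,  4.29672609e-04]), 'wrist_force': array([-0.11604029, -0.22753911, -0.10288346]), 'torque': array([-0.04494819,  0.0029017 ,  0.02253705]), 'width': 0.997876531232897}
0.0187
scene {'vertical_fov': 50.80116719615732, 'cx': 276.11398633648747, 'cy': 217.13794365628712, 'view': array([[-0.2697689 ,  0.96276181, -0.01773226,  0.1994191 ],
       [-0.77075294, -0.20485571,  0.60330261,  0.36585108],
       [ 0.57720416,  0.17641948,  0.7973152 , -1.47628693],
       [ 0.        ,  0.        ,  0.        ,  1.        ]])}
top {'vertical_fov': 43.492008893930524, 'cx': 274.5547613490603, 'cy': 206.9788270055448, 'view': array([[ 0.00599008, -0.99997698, -0.00318869, -0.0483408 ],
       [ 0.98737176,  0.0054097 ,  0.15832797, -0.54607965],
       [-0.15830708, -0.00409682,  0.98738143, -1.53288663],
       [ 0.        ,  0.        ,  0.        ,  1.        ]])}
wrist {'vertical_fov': 62.91057210482339, 'cx': 274.86399625371837, 'cy': 208.74077787195404, 'tool_from_camera': array([[-2.25397174e-04,  9.47798186e-01,  3.18870739e-01,
         8.04844962e-02],
       [ 9.99999962e-01,  2.63912297e-04, -7.75813751e-05,
        -5.53040223e-04],
       [-1.57685396e-04,  3.18870710e-01, -9.47798209e-01,
        -1.80826199e-01],
       [ 0.00000000e+00,  0.00000000e+00,  0.00000000e+00,
         1.00000000e+00]])}
```

View pics/scene0.png

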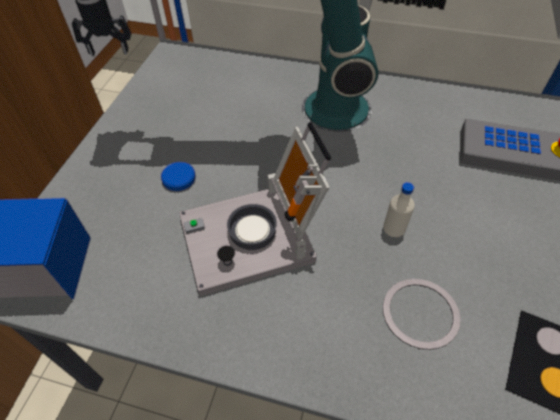

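View pics/top0.png

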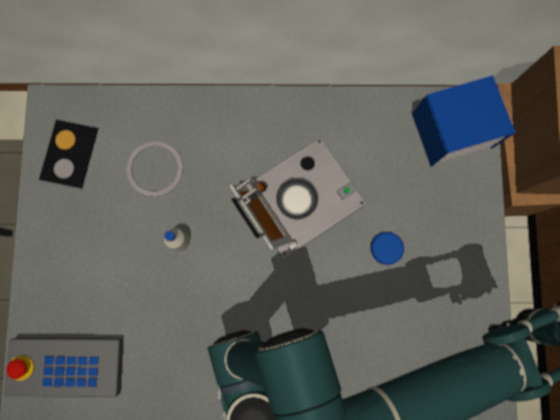

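View pics/wrist0.png

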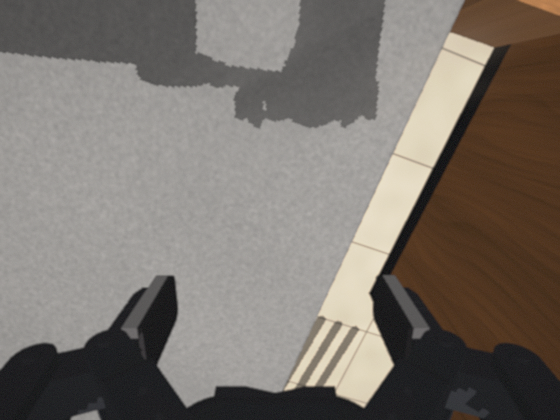

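```bash
cat > h.py <<'E'
from workcell import read_state, viewer, job, bot
import cv2, numpy as np
from scipy.spatial.transform import Rotation as R
def cam(n):
    s=read_state(); c=viewer.read_camera(n); im=c["pixels"]; H=im.shape[0]
    c["f"]=H/2/np.tan(np.radians(c["vertical_fov"])/2)
    if n=="wrist":
        T=np.eye(4);T[:3,:3]=R.from_rotvec(s["tcp_rot"]).as_matrix();T[:3,3]=s["tool_pos"]
        c["pose"]=T@c["tool_from_camera"]
    else: c["pose"]=np.linalg.inv(c["view"])
    return c
def ray(c,u,v):
    d=np.array([(u-c["cx"])/c["f"],-(v-c["cy"])/c["f"],-1]); d=c["pose"][:3,:3]@d
    return c["pose"][:3,3],d/np.linalg.norm(d)
def onz(c,u,v,z):
    o,d=ray(c,u,v); return o+d*(z-o[2])/d[2]
def tri(c1,p1,c2,p2):
    o1,d1=ray(c1,*p1);o2,d2=ray(c2,*p2)
    A=np.stack([d1,-d2],1); t=np.linalg.lstsq(A,o2-o1,rcond=None)[0]
    a=o1+t[0]*d1;b=o2+t[1]*d2
    return (a+b)/2,np.linalg.norm(a-b)
def proj(c,p):
    q=np.linalg.inv(c["pose"])@np.append(p,1); return np.array([c["cx"]+c["f"]*q[0]/-q[2],c["cy"]-c["f"]*q[1]/-q[2]])
def crop(c,x0,y0,x1,y1,k,name):
    im=cv2.resize(c["pixels"][y0:y1,x0:x1],None,fx=k,fy=k,interpolation=cv2.INTER_CUBIC)
    cv2.imwrite("pics/"+name,im[:,:,::-1])
E
python3 - <<'E'
from h import *
t=cam("top");s=cam("scene")
crop(t,215,120,375,265,5,"t1.png");crop(s,165,115,345,300,3,"s1.png") if 0 else crop(s,165,115,345,300,3.2,"s1.png")
for p in [(320,140),(363,207),(285,253),]: print(onz(t,*p,0.03))
E
```

```text
[ 0.7583251  -0.18395715  0.03      ]
[ 0.54989853 -0.31210018  0.03      ]
[ 0.40987262 -0.07708879  0.03      ]
```

View pics/t1.png

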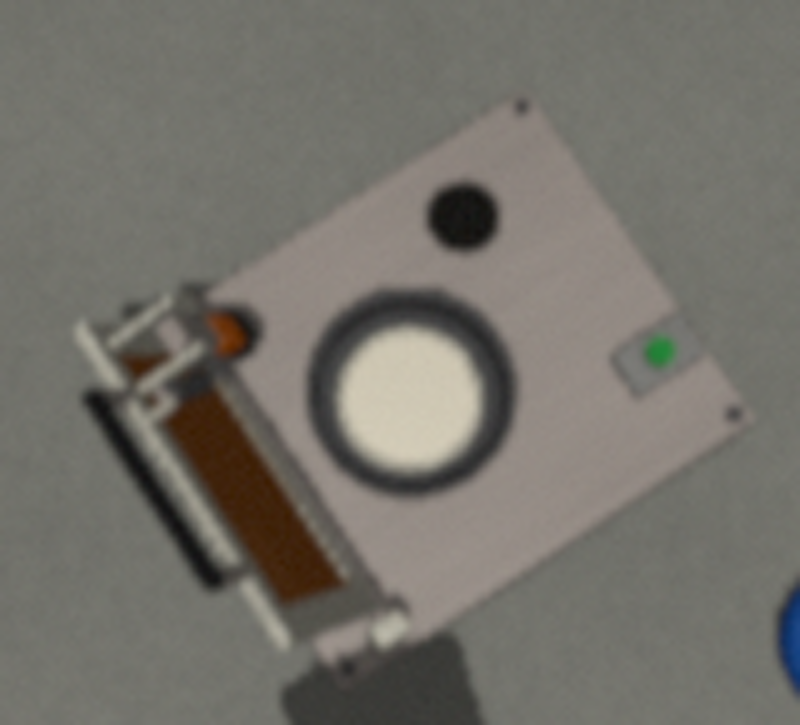

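View pics/s1.png

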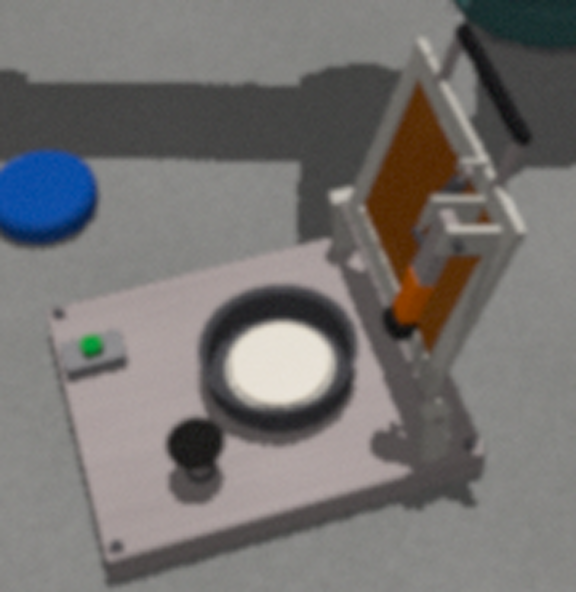

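Run:
```python
from h import *
t=cam("top");s=cam("scene")
T=lambda x,y:(215+x/5-.4,120+y/5-.4)
S=lambda x,y:(165+x/3.2-.35,115+y/3.2-.35)
P={'A':(T(527,97),S(108,560)),'B':(T(752,418),S(50,310)),'h+':(T(93,398),S(522,133)),'h-':(T(213,582),S(465,33)),
'pad':(T(463,216),S(195,443)),'sleeve':(T(230,335),S(410,300)),'greenB':(T(660,350),S(92,345)),'screwA':(T(521,106),S(116,546)),'screwB':(T(733,413),S(58,313)),'bowl':(T(410,392),S(280,355)),'hcornL':(T(80,325),S(515,230)),'hcornR':(T(285,645),S(422,45))}
X={}
for k,(a,b) in P.items():
    p,e=tri(t,a,s,b); X[k]=p; print(k,p.round(4),round(e,4))
d=X['B']-X['A'];print(np.linalg.norm(d))
d=X['h+']-X['h-'];print('handle',np.linalg.norm(d),(X['h+']+X['h-'])/2, np.degrees(np.arctan2(d[1],d[0])))
d=X['screwA']-X['screwB'];print('scr',np.linalg.norm(d),np.degrees(np.arctan2(d[1],d[0])))
```

```text
A [ 0.764  -0.1846  0.0214] 0.0003
B [ 0.5614 -0.3175  0.028 ] 0.0025
h+ [0.5251 0.0579 0.2958] 0.0001
h- [ 0.433  -0.0024  0.2899] 0.002
pad [ 0.6766 -0.1419  0.0675] 0.0003
sleeve [ 0.5825 -0.0042  0.1695] 0.0053
greenB [ 0.5993 -0.2602  0.0482] 0.0016
screwA [ 0.7556 -0.1801  0.0302] 0.0003
screwB [ 0.5644 -0.3069  0.0311] 0.0003
bowl [ 0.5723 -0.11    0.0518] 0.0018
hcornL [0.5714 0.0675 0.2535] 0.0029
hcornR [ 0.4053 -0.0388  0.2469] 0.0005
0.24241870369708626
handle 0.11026163255515833 [0.47904484 0.02777966 0.29287653] 33.18177683475734
scr 0.2294486960178749 33.55359482626277
```

```bash
cat >> h.py <<'E'
yaw=np.radians(33.2)
e=np.array([np.cos(yaw),np.sin(yaw),0]); hx=np.array([-np.sin(yaw),np.cos(yaw),0]); Z=np.array([0,0,1.])
H=np.array([0.4790,0.0278,0.085])-0.0759*hx   # hinge mid
def P(h,z,s): return H+h*hx+z*Z+s*e      # hinge coords -> world
def toolR(pitch,sy):  # pitch rad below horizontal toward hx ; y=sy*e
    z=np.cos(pitch)*hx-np.sin(pitch)*Z; y=sy*e; return np.stack([np.cross(y,z),y,z],1)
def rel(Rt,pt,st=None):
    st=st or read_state(); R0=R.from_rotvec(st["tcp_rot"]).as_matrix()
    return (R0.T@(pt-st["tool_pos"])*1000).round(1), R.from_matrix(R0.T@Rt).as_rotvec().round(3)
def sleeve(phi,th=1.92,r=.07):
    d=np.array([-np.cos(th),np.sin(th)]);n=np.array([-np.sin(th),-np.cos(th)])
    a=np.arctan2(-d[1],-d[0])-phi
    p=.155*d+.035*n+r*np.array([np.cos(a),np.sin(a)]); return P(p[0],p[1],.07)
E
python3 - <<'E'
from h import *
st=read_state();print(R.from_rotvec(st["tcp_rot"]).as_matrix().round(3)); print(H, e, hx)
for p in (0,.6,1.2): print(sleeve(p).round(4))
for sy in (1,-1):
  for pit in (35,90):
    Rt=toolR(np.radians(pit),sy); print(sy,pit,Rt.round(2).tolist(), rel(Rt,sleeve(0)-Rt[:,2]*.1))
E
```

```text
[[ 0.942  0.335 -0.   ]
 [ 0.335 -0.942  0.   ]
 [ 0.    -0.    -1.   ]]
[ 0.52056005 -0.03571041  0.085     ] [0.83676431 0.54756322 0.        ] [-0.54756322  0.83676431  0.        ]
[ 0.5812 -0.0006  0.1768]
[ 0.5993 -0.0281  0.2019]
[ 0.6064 -0.0391  0.2411]
1 35 [[-0.31, 0.84, -0.45], [0.48, 0.55, 0.69], [0.82, 0.0, -0.57]] (array([ 566.7, -399.9,  -42.1]), array([ 0.859,  0.676, -1.651]))
1 90 [[-0.55, 0.84, -0.0], [0.84, 0.55, 0.0], [0.0, 0.0, -1.0]] (array([ 547.4, -479.5,  -84.7]), array([-0.   , -0.   , -1.808]))
-1 35 [[0.31, -0.84, -0.45], [-0.48, -0.55, 0.69], [-0.82, -0.0, -0.57]] (array([ 566.7, -399.9,  -42.1]), array([ 0.636, -0.809,  1.223]))
-1 90 [[0.55, -0.84, -0.0], [-0.84, -0.55, 0.0], [-0.0, -0.0, -1.0]] (array([ 547.4, -479.5,  -84.7]), array([-0.   ,  0.   ,  1.333]))
```

```bash
cat > log.py <<'E'
from workcell import read_state
import json,sys
s=read_state();open("log.jsonl","a").write(json.dumps({k:(v.tolist() if hasattr(v,'tolist') else v) for k,v in s.items()})+"\n")
print("q",s["q"].round(3),"p",s["tool_pos"].round(4),"F",s["wrist_force"].round(1),"t",s["time"],"w",round(s["width"],3))
E
python3 log.py
python3 -m crank '0 0 -120 0 0 0 0;0 0 -120 0 0 0 0;200 -60 -200 0 0 0 0;200 -60 -200 0 0 0 0;200 -60 -200 0 0 0 0;200 -60 -200 0 0 0 0' ; python3 log.py
python3 -m crank '180 -55 0 0.3 -0.4 0.6 0;180 -55 0 0.3 -0.4 0.6 0;180 -55 0 0.3 -0.4 0.6 0;180 -55 0 0.3 -0.4 0.6 0;180 -55 0 0.3 -0.4 0.6 0' ; python3 log.py
```

```text
q [-1.266  0.264  1.604  0.     1.274 -0.037] p [ 0.2262 -0.6358  0.1919] F [-0.7  0.4  0.3] t 0.35 w 0.998
time: 1.1
tool_pos: [0.3969, -0.5108, 0.3942]
tcp_rot: [3.093, 0.537, 0.003]
wrist_force: [-0.2, 0.2, 0.5]
width: 0.998
q [-9.490e-01  1.560e-01  1.371e+00  1.000e-03  1.612e+00  2.780e-01] p [ 0.3969 -0.5108  0.3942] F [-0.2  0.2  0.5] t 1.1 w 0.998
time: 1.72
tool_pos: [0.5473, -0.4004, 0.3871]
tcp_rot: [-2.818, 0.382, 0.645]
wrist_force: [0.9, -0.2, -0.5]
width: 1.001
q [-0.655  0.626  0.837 -0.028  2.178  1.175] p [ 0.5473 -0.4004  0.3871] F [ 0.9 -0.2 -0.5] t 1.725 w 1.001
```

```bash
cat > kin.py <<'E'
import numpy as np, json
from scipy.spatial.transform import Rotation as R
from scipy.optimize import least_squares
L=[json.loads(l) for l in open("log.jsonl")]
ry=lambda a:R.from_euler('y',a).as_matrix(); rz=lambda a:R.from_euler('z',a).as_matrix()
def fk(q,p,s4=1,s6=1):
    d1,a1,L2,a3,L3,d6=p
    A=rz(q[0]); x=np.array([0,0,d1])+A@[a1,0,0]
    A=A@ry(q[1]); x=x+A@[0,0,L2]
    A=A@ry(q[2]); x=x+A@[a3,0,L3]
    A=A@rz(s4*q[3])@ry(q[4])@rz(s6*q[5]+np.pi/2); x=x+A@[0,0,d6]
    return A,x
def res(p,s4=1,s6=1):
    r=[]
    for l in L:
        A,x=fk(l["q"],p,s4,s6); r+=list(x-l["tool_pos"]); r+=list(.2*(A-R.from_rotvec(l["tcp_rot"]).as_matrix()).ravel())
    return np.array(r+list(1e-3*(p-p0)))
p0=np.array([.3,0,.4,0,.4,.3])
def fit():
    best=None
    for s4 in(1,-1):
      for s6 in(1,-1):
        s=least_squares(res,p0,args=(s4,s6))
        if best is None or s.cost<best[0]: best=(s.cost,s.x,s4,s6)
    return best
if __name__=="__main__":
    b=fit();print(b)
    for l in L: A,x=fk(l["q"],*b[1:]) ;print((x-l["tool_pos"]).round(4), np.abs(A-R.from_rotvec(l["tcp_rot"]).as_matrix()).max().round(3), (A@R.from_rotvec(l["tcp_rot"]).as_matrix().T).round(2).tolist() if 0 else '')
E
python3 kin.py
```

```text
(np.float64(0.0007781631101209386), array([ 0.27671855, -0.01607203,  0.58159363,  0.02495062,  0.57107527,
        0.45523355]), -1, 1)
[-0.0238 -0.0073 -0.0003] 0.0 
[-0.0202 -0.0155  0.0019] 0.001 
[-0.0039 -0.004  -0.0016] 0.051
```

```bash
sed -i 's/d1,a1,L2,a3,L3,d6=p/d1,a1,L2,a3,L3,d6,b=p/; s/A@\[a3,0,L3\]/A@[a3,b,L3]/; s/p0=np.array(.*/p0=np.array([.3,0,.4,0,.4,.3,0])/' kin.py; python3 kin.py
```

```text
(np.float64(2.5312889086970664e-08), array([2.51767421e-01, 2.62015796e-05, 5.11897283e-01, 1.36747052e-03,
       5.66190740e-01, 3.86701172e-01, 2.48992538e-02]), 1, 1)
[-0. -0.  0.] 0.0 
[-0.  0. -0.] 0.0 
[0. 0. 0.] 0.0
```

```bash
cat >> kin.py <<'E'
lo=np.array([-2.63,-.94,.31,-1.31,0,-2.55]);hi=np.array([2.63,2.18,2.57,4.45,2.66,2.55])
_b=None
def ik(Rt,pt,q0=None,n=40,seed=0):
    global _b
    if _b is None:_b=fit()
    rng=np.random.default_rng(seed); out=[]
    for i in range(n if q0 is None else 1):
        x0=rng.uniform(lo,hi) if q0 is None else np.clip(q0,lo+.01,hi-.01)
        f=lambda q:(lambda A,x:np.r_[x-pt,.3*(A-Rt).ravel()])(*fk(q,*_b[1:]))
        s=least_squares(f,x0,bounds=(lo,hi))
        if s.cost<1e-7 and not any(np.abs(s.x-o).max()<.02 for o in out): out.append(s.x)
    return out
E
python3 - <<'E'
from h import *; import kin
for sy in (1,-1):
  for pit in (20,35,50,65,80):
    Rt=toolR(np.radians(pit),sy)
    for back in (.1,0):
      print(sy,pit,back,[o.round(2).tolist() for o in kin.ik(Rt,sleeve(0)+Rt[:,2]*(.0187-back),n=15)])
E
```

```text
1 20 0.1 [[-0.45, 0.87, 1.15, 0.64, 2.19, -0.96]]
1 20 0 [[-0.39, 0.77, 1.4, 0.64, 2.04, -1.02]]
1 35 0.1 [[-0.41, 0.69, 1.25, 0.52, 2.02, -0.97]]
1 35 0 [[-0.36, 0.62, 1.47, 0.53, 1.87, -1.0]]
1 50 0.1 [[-0.36, 0.5, 1.36, 0.41, 1.85, -0.94]]
1 50 0 [[-0.31, 0.47, 1.56, 0.42, 1.68, -0.96]]
1 65 0.1 [[-0.27, 0.32, 1.5, 0.28, 1.66, -0.87]]
1 65 0 [[-0.23, 0.32, 1.66, 0.3, 1.49, -0.88]]
1 80 0.1 [[-0.15, 0.15, 1.63, 0.13, 1.48, -0.75]]
1 80 0 [[-0.13, 0.19, 1.77, 0.14, 1.3, -0.75]]
-1 20 0.1 [[-0.45, 0.87, 1.15, 0.64, 2.19, 2.18]]
-1 20 0 [[-0.39, 0.77, 1.4, 0.64, 2.04, 2.12]]
-1 35 0.1 [[-0.41, 0.69, 1.25, 0.52, 2.02, 2.17]]
-1 35 0 [[-0.36, 0.62, 1.47, 0.53, 1.87, 2.14]]
-1 50 0.1 [[-0.36, 0.5, 1.36, 0.41, 1.85, 2.2]]
-1 50 0 [[-0.31, 0.47, 1.56, 0.42, 1.68, 2.18]]
-1 65 0.1 [[-0.27, 0.32, 1.5, 0.28, 1.66, 2.27]]
-1 65 0 [[-0.23, 0.32, 1.66, 0.3, 1.49, 2.26]]
-1 80 0.1 [[-0.15, 0.15, 1.63, 0.13, 1.48, 2.39]]
-1 80 0 [[-0.13, 0.19, 1.77, 0.14, 1.3, 2.39]]
```

Run:
```python
from h import *; import kin
Rt=toolR(np.radians(27),1); pt=sleeve(0)+Rt[:,2]*(.0187-.13)
print(rel(Rt,pt),pt)
q=read_state()["q"]
st=read_state();R0=R.from_rotvec(st["tcp_rot"]); rv=(R0.inv()*R.from_matrix(Rt)).as_rotvec()
for f in np.linspace(0,1,6):
    A=(R0*R.from_rotvec(rv*f)).as_matrix(); x=st["tool_pos"]*(1-f)+pt*f
    o=kin.ik(A,x,q); q=o[0] if o else q; print(f,q.round(2) if o else None)
```

```text
(array([  85.3, -299.2,  192. ]), array([ 0.703,  0.49 , -2.408])) [ 0.63551827 -0.08354587  0.22737425]
0.0 [-0.66  0.63  0.84 -0.03  2.18  1.17]
0.2 [-0.66  0.56  1.    0.16  2.08  0.78]
0.4 [-0.65  0.55  1.11  0.33  2.04  0.36]
0.6000000000000001 [-0.62  0.61  1.17  0.46  2.05 -0.07]
0.8 [-0.55  0.7   1.16  0.55  2.1  -0.51]
1.0 [-0.45  0.82  1.11  0.58  2.16 -0.95]
```

```bash
python3 -m crank '40 -150 60 0.35 0.245 -1.2 60;40 -150 60 0.35 0.245 -1.2 60;40 -150 60 0.35 0.245 -1.2 60;40 -150 60 0.35 0.245 -1.2 60;40 -150 60 0.35 0.245 -1.2 60;40 -150 60 0.35 0.245 -1.2 60;40 -150 60 0.35 0.245 -1.2 60;85 -299 192 0.703 0.49 -2.408 60;85 -299 192 0.703 0.49 -2.408 60;85 -299 192 0.703 0.49 -2.408 60;85 -299 192 0.703 0.49 -2.408 60;85 -299 192 0.703 0.49 -2.408 60;85 -299 192 0.703 0.49 -2.408 60;85 -299 192 0.703 0.49 -2.408 60;85 -299 192 0.703 0.49 -2.408 60;85 -299 192 0.703 0.49 -2.408 60'; python3 log.py; python3 kin.py
python3 - <<'E'
from h import *
w=cam("wrist"); crop(w,0,0,560,420,1.4,"w1.png")
for p in (sleeve(0),sleeve(0,r=0),sleeve(0,r=.11)): print(proj(w,p)*1.4)
print(rel(toolR(np.radians(27),1),sleeve(0)))
E
```

```text
time: 3.72
tool_pos: [0.6348, -0.0849, 0.2329]
tcp_rot: [-1.005, -1.854, -0.612]
wrist_force: [0.7, 0.2, -0.9]
width: 0.764
q [-0.454  0.807  1.111  0.584  2.162 -0.949] p [ 0.6348 -0.0849  0.2329] F [ 0.7  0.2 -0.9] t 3.725 w 0.764
(np.float64(2.532257118546184e-08), array([2.51801041e-01, 2.15417252e-06, 5.11997176e-01, 1.40013821e-03,
       5.66198533e-01, 3.86798361e-01, 2.49001719e-02]), 1, 1)
[0. 0. 0.] 0.0 
[ 0. -0. -0.] 0.0 
[ 0.  0. -0.] 0.0 
[-0. -0.  0.] 0.0 
[388.40369558 271.46139431]
[388.85445475 159.69168453]
[388.18451618 325.80885867]
(array([ -3.7,   1. , 114.6]), array([0.004, 0.008, 0.001]))
```

View pics/w1.png

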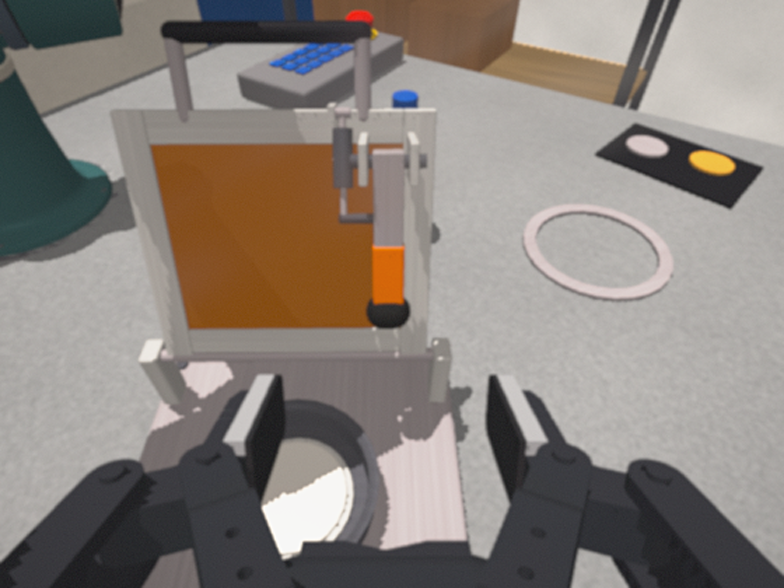

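```bash
python3 -m crank '-5 1 50 0 0.008 0 60;-5 1 90 0 0.008 0 60;-5 1 120 0 0.008 0 60;-5 1 133 0 0.008 0 60;-5 1 133 0 0.008 0 60;-5 1 133 0 0.008 0 60' 40; python3 log.py;  python3 - <<'E'
from h import *
w=cam("wrist"); crop(w,100,80,500,380,2,"w2.png")
print((proj(w,sleeve(0))-[100,80])*2)
E
```

```text
time: 4.53
tool_pos: [0.5735, 0.0123, 0.1671]
tcp_rot: [-0.999, -1.848, -0.616]
wrist_force: [0.4, -1.1, 0.2]
width: 0.761
q [-0.379  0.7    1.428  0.589  1.958 -1.017] p [0.5735 0.0123 0.1671] F [ 0.4 -1.1  0.2] t 4.525 w 0.761
[352.81914492 348.30360091]
```

View pics/w2.png

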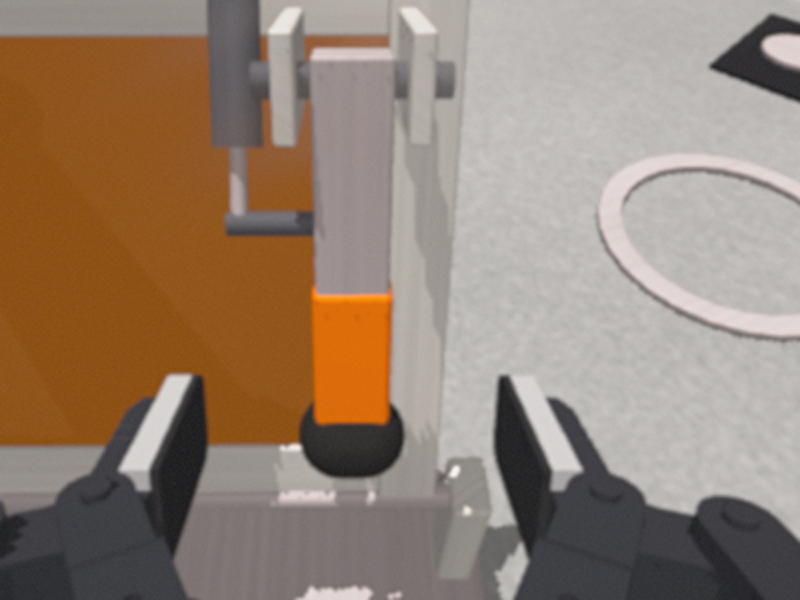

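```bash
python3 -m crank '0 0 0 0 0 0 255;0 0 0 0 0 0 255;0 0 0 0 0 0 255;0 0 0 0 0 0 255;0 0 0 0 0 0 255;0 0 0 0 0 0 255' 50; python3 log.py;  python3 - <<'E'
from h import *
w=cam("wrist"); crop(w,100,80,500,380,2,"w3.png")
E
```

```text
time: 5.32
tool_pos: [0.5725, 0.0134, 0.1663]
tcp_rot: [-0.997, -1.845, -0.615]
wrist_force: [0.3, -0.3, 0.4]
width: -0.0
q [-0.378  0.7    1.431  0.589  1.957 -1.018] p [0.5725 0.0134 0.1663] F [ 0.3 -0.3  0.4] t 5.325 w -0.0
```

View pics/w3.png

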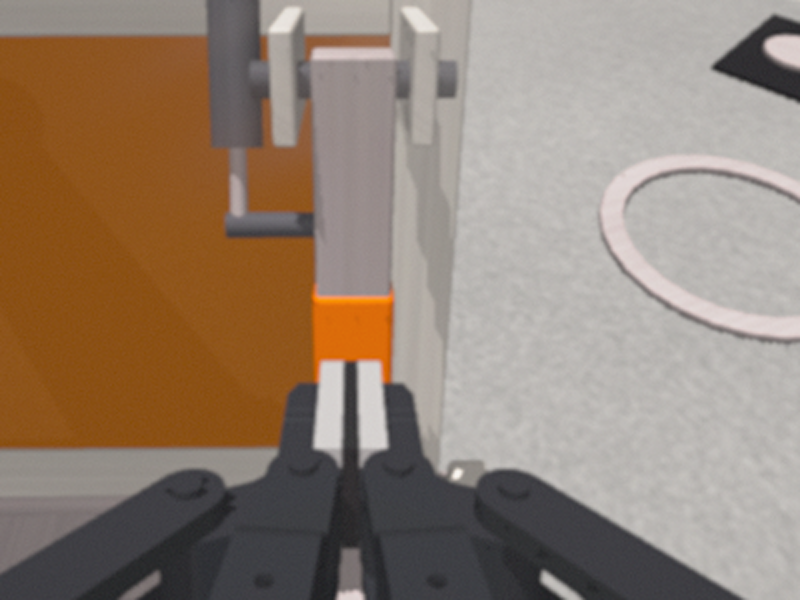

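Run:
```python
from h import *
w=cam("wrist"); st=read_state()
Rm=R.from_rotvec(st["tcp_rot"]).as_matrix()
for d in (0,-.0187,-.04): print(d,(proj(w,st["tool_pos"]+Rm[:,2]*d)-[100,80])*2, st["tool_pos"]+Rm[:,2]*d)
t=cam("top");s=cam("scene");crop(t,215,120,375,265,5,"t2.png");crop(s,165,115,345,300,3.2,"s2.png")
```

```text
0 [354.59820963 326.63783296] [0.5725268  0.01337153 0.16628832]
-0.0187 [355.08973807 356.28822591] [ 0.58163369 -0.00060088  0.17474564]
-0.04 [355.78290653 398.10211706] [ 0.59200677 -0.01651598  0.18437885]
```

View pics/s2.png

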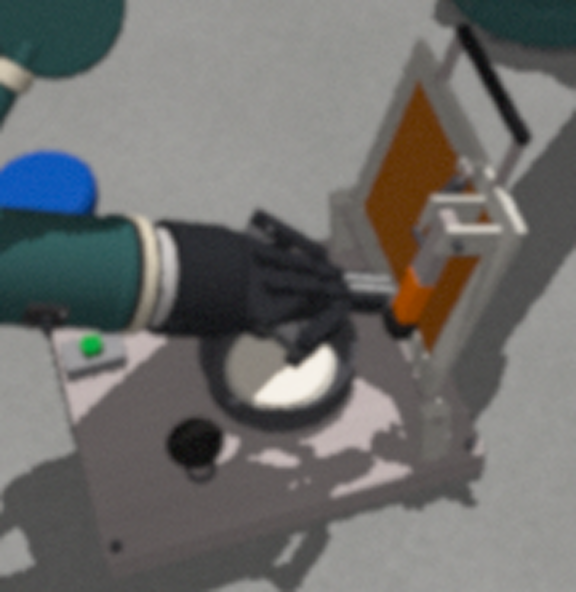

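View pics/t2.png

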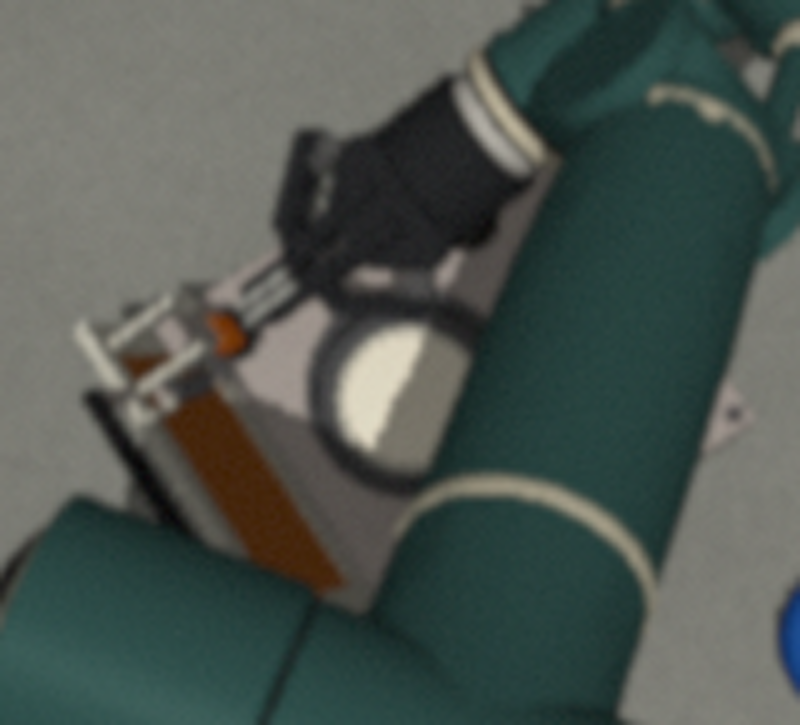

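Run:
```python
from h import *
t=cam("top");s=cam("scene");st=read_state()
T=lambda x,y:(215+x/5-.4,120+y/5-.4)
S=lambda x,y:(165+x/3.2-.35,115+y/3.2-.35)
p,er=tri(t,T(245,318),s,S(393,287)); Rm=R.from_rotvec(st["tcp_rot"]).as_matrix()
print(p,er,Rm.T@(p-st["tool_pos"]))
for q in (st["tool_pos"],st["tool_pos"]-Rm[:,2]*.0187,sleeve(0)):
    print((proj(t,q)-[215,120])*5,(proj(s,q)-[165,115])*3.2)
for k,a,b in (("top of sleeve",(225,318),(422,270)),("bot",(240,350),(400,318))):
    p,er=tri(t,T(*a),s,S(*b)); print(k,p,er, "h,z,s",(p-H)@hx,p[2]-.085,(p-H)@e)
```

```text
[ 0.58849853 -0.01397555  0.18822424] 0.0030230382072941727 [ 0.00524854 -0.00153938 -0.03809724]
[191.72461368 352.57205174] [432.38213388 295.81099956]
[216.59019805 333.5921693 ] [410.41707482 294.17702317]
[216.35213114 333.62342641] [410.68499709 291.90662294]
top of sleeve [0.58379305 0.00075057 0.20628124] 0.011982696584623663 h,z,s -0.0041148145469095685 0.12128123780654344 0.07287581324005273
bot [ 0.57961553 -0.01052755  0.1425897 ] 0.002259700585960551 h,z,s -0.0112644896961073 0.05758970059826003 0.06320473363243585
```

Run:
```python
from h import *
w=cam("wrist"); c=dict(w); c["pose"]=w["tool_from_camera"]
for x in (.0,.005,.011):
    o,d=ray(c,100+350/2,80+362/2); print(x,o+d*(x-o[0])/d[0])
```

```text
0.0 [ 0.         -0.00130258 -0.02195736]
0.005 [ 0.005      -0.00130735 -0.03166375]
0.011 [ 0.011      -0.00131307 -0.04331142]
```

```bash
python3 -m crank '0 0 -5 0 0 0 60;0 0 -5 0 0 0 60;0 0 -5 0 0 0 60;0 0 -5 0 0 0 60;0 0 10 0 0 0 60;0 0 25 0 0 0 60;0 0 25 0 0 0 60;0 0 25 0 0 0 60' 40; python3 log.py;  python3 - <<'E'
from h import *
w=cam("wrist"); crop(w,100,80,500,380,2,"w4.png")
t=cam("top");s=cam("scene");crop(t,215,120,375,265,5,"t3.png");crop(s,165,115,345,300,3.2,"s3.png")
E
```

```text
time: 6.68
tool_pos: [0.5602, 0.0323, 0.1551]
tcp_rot: [-0.997, -1.845, -0.615]
wrist_force: [0.8, 0.4, 0.4]
width: 0.76
q [-0.362  0.683  1.484  0.595  1.92  -1.027] p [0.5602 0.0323 0.1551] F [0.8 0.4 0.4] t 6.675 w 0.76
```

View pics/w4.png

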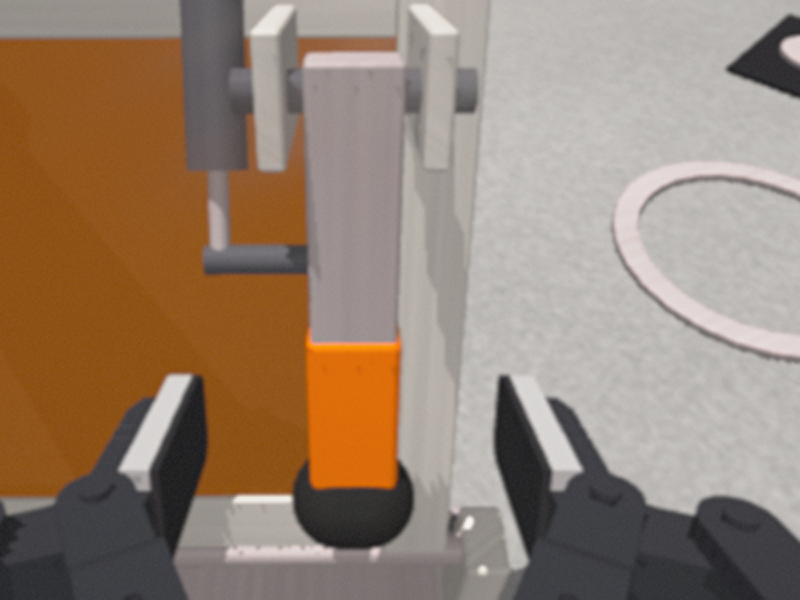

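View pics/s3.png

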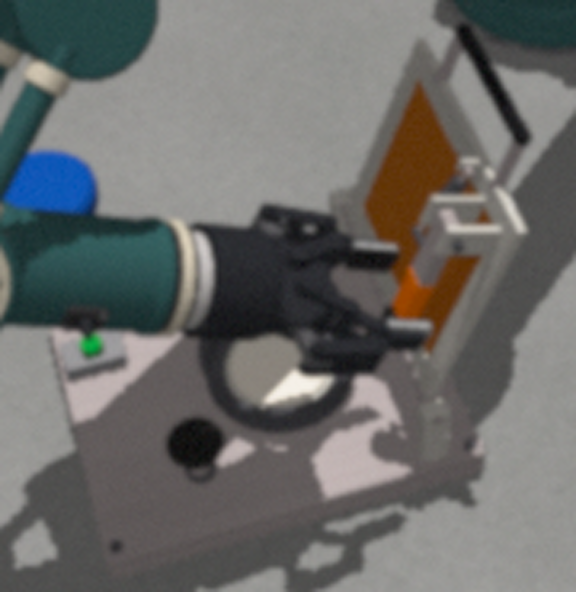

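View pics/t3.png

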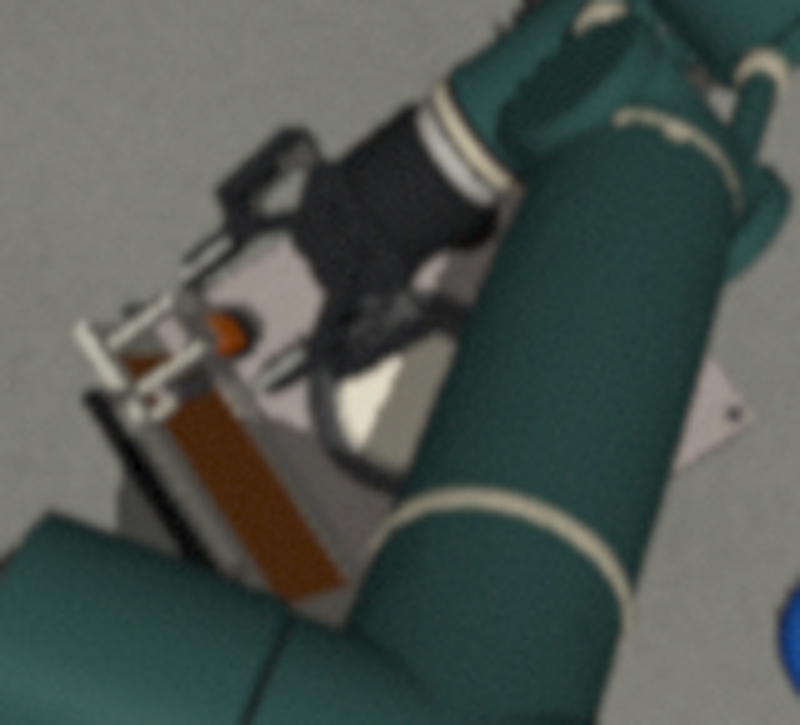

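Run:
```python
from h import *
t=cam("top");s=cam("scene");st=read_state();Rm=R.from_rotvec(st["tcp_rot"]).as_matrix()
T=lambda x,y:(215+x/5-.4,120+y/5-.4)
S=lambda x,y:(165+x/3.2-.35,115+y/3.2-.35)
for a,b in(((262,385),(397,255)),((185,275),(430,330))):
    p,er=tri(t,T(*a),s,S(*b)); print(p,er,Rm.T@(p-st["tool_pos"]))
print("sleeve in tool",Rm.T@(sleeve(0)-st["tool_pos"]))
```

```text
[ 0.55258874 -0.02197123  0.17930309] 0.005986576602122713 [ 0.00327505 -0.03606842 -0.0470942 ]
[0.61383613 0.01925712 0.18209136] 0.0025810442002642503 [ 0.00605856  0.03776237 -0.04733774]
sleeve in tool [ 0.0020295  -0.00040112 -0.0439091 ]
```

```bash
python3 -m crank '0 0 7 0 0 0 60;0 0 14 0 0 0 60;0 0 14 0 0 0 255;0 0 14 0 0 0 255;0 0 14 0 0 0 255;0 0 14 0 0 0 255;0 0 14 0 0 0 255' 50; python3 log.py;  python3 - <<'E'
from h import *
w=cam("wrist"); crop(w,100,80,500,380,2,"w5.png")
E
```

```text
time: 7.8
tool_pos: [0.5541, 0.0426, 0.1488]
tcp_rot: [-0.998, -1.846, -0.616]
wrist_force: [3.6, -0.3, 0.1]
width: 0.221
q [-0.353  0.675  1.511  0.599  1.899 -1.031] p [0.5541 0.0426 0.1488] F [ 3.6 -0.3  0.1] t 7.8 w 0.221
```

View pics/w5.png

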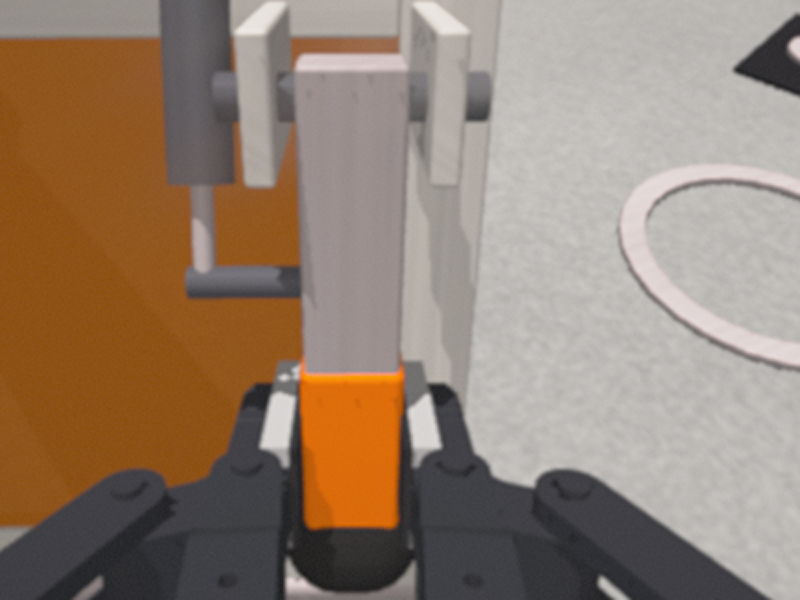

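Run:
```python
from h import *; import kin
st=read_state();R0=R.from_rotvec(st["tcp_rot"]).as_matrix()
G0=st["tool_pos"]-.058*R0[:,2]; print("G0 vs sleeve",((G0-sleeve(0))@hx).round(4),(G0-sleeve(0))[2].round(4),((G0-sleeve(0))@e).round(4))
q=st["q"]
for i in range(1,13):
    phi=.1*i; a=np.radians(40)*i/12
    # pitch increase = rotation about tool +y? pick sign so z goes down
    Rn=R0@R.from_rotvec([0,1,0] if False else [0,0,0]).as_matrix()
    for sg in (1,-1):
        C=R0@R.from_rotvec([0,sg*a,0]).as_matrix()
        if C[2,2]<R0[2,2]: Rn=C;s=sg
    G=G0+sleeve(phi)-sleeve(0)-hx*.003*i/12
    T=G+.058*Rn[:,2]; o=kin.ik(Rn,T,q); q=o[0]
    print(i,(R0.T@(T-st["tool_pos"])*1000).round(1),round(s*a,3),q.round(2))
```

```text
G0 vs sleeve -0.0008 -0.0018 0.0007
1 [-4.   0.  -7.3] -0.058 [-0.35  0.65  1.51  0.57  1.87 -1.03]
2 [ -7.2   0.  -14.8] -0.116 [-0.35  0.62  1.51  0.55  1.84 -1.02]
3 [ -9.8   0.1 -22.5] -0.175 [-0.34  0.6   1.51  0.52  1.81 -1.01]
4 [-11.6   0.1 -30.2] -0.233 [-0.34  0.57  1.52  0.5   1.78 -1.  ]
5 [-12.7   0.1 -37.9] -0.291 [-0.33  0.54  1.52  0.47  1.75 -0.99]
6 [-13.1   0.1 -45.5] -0.349 [-0.33  0.51  1.53  0.44  1.72 -0.98]
7 [-12.9   0.1 -53.1] -0.407 [-0.32  0.48  1.54  0.42  1.69 -0.97]
8 [-11.9   0.2 -60.4] -0.465 [-0.31  0.45  1.55  0.39  1.65 -0.96]
9 [-10.3   0.2 -67.4] -0.524 [-0.3   0.42  1.56  0.36  1.62 -0.94]
10 [ -8.1   0.2 -74.1] -0.582 [-0.28  0.39  1.57  0.33  1.59 -0.92]
11 [ -5.4   0.2 -80.5] -0.64 [-0.27  0.36  1.58  0.3   1.56 -0.91]
12 [ -2.2   0.3 -86.4] -0.698 [-0.25  0.32  1.6   0.27  1.53 -0.89]
```

```bash
python3 -m crank '-4 0 -7.3 0 -0.058 0 255;-7.2 0 -14.8 0 -0.116 0 255;-9.8 0 -22.5 0 -0.175 0 255;-11.6 0 -30.2 0 -0.233 0 255;-12.7 0 -37.9 0 -0.291 0 255' 50; python3 log.py;  python3 - <<'E'
from h import *
w=cam("wrist"); crop(w,0,0,560,420,1.4,"w6.png")
E
```

```text
time: 8.48
tool_pos: [0.5762, 0.0088, 0.1509]
tcp_rot: [-1.139, -2.102, -0.486]
wrist_force: [5.7, 4.8, -11.3]
width: 0.225
q [-0.332  0.542  1.525  0.467  1.74  -0.992] p [0.5762 0.0088 0.1509] F [  5.7   4.8 -11.3] t 8.475 w 0.225
```

View pics/w6.png

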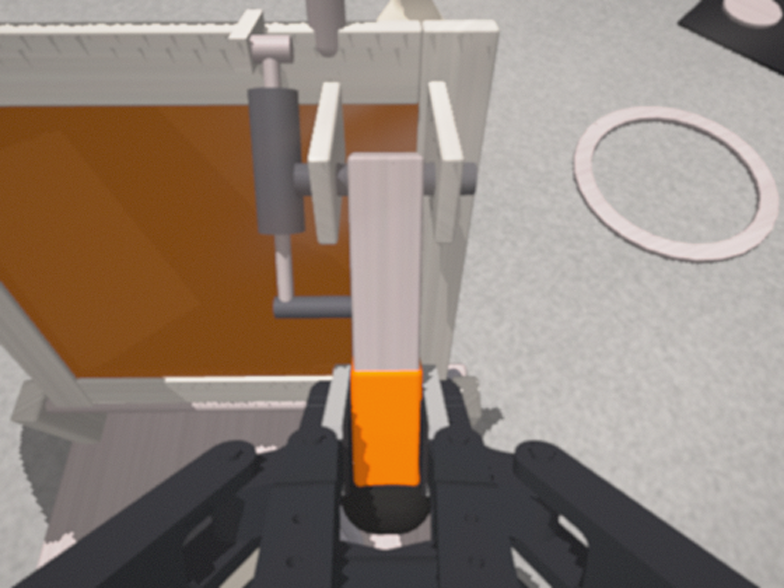

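Run:
```python
from h import *
rows=[(-12.7,-37.9,-.291),(-13.1,-45.5,-.349),(-12.9,-53.1,-.407),(-11.9,-60.4,-.465),(-10.3,-67.4,-.524),(-8.1,-74.1,-.582),(-5.4,-80.5,-.640),(-2.2,-86.4,-.698)]
x0,z0,a0=rows[0];A=R.from_rotvec([0,a0,0])
for x,z,a in rows[1:]: print(A.inv().apply([x-x0,0,z-z0]).round(1),round(a-a0,3))
```

```text
[-2.6  0.  -7.2] -0.058
[ -4.6   0.  -14.5] -0.116
[ -5.7   0.  -21.8] -0.174
[ -6.2   0.  -28.9] -0.233
[ -6.   0. -36.] -0.291
[ -5.2   0.  -42.9] -0.349
[ -3.9   0.  -49.5] -0.407
```

```bash
python3 -m crank '-2.6 0 -7.2 0 -0.058 0 255;-4.6 0 -14.5 0 -0.116 0 255;-5.7 0 -21.8 0 -0.174 0 255;-6.2 0 -28.9 0 -0.233 0 255' 50; python3 log.py; python3 -m crank '0.8 0 -7 0 -0.058 0 255;2.4 0 -14 0 -0.116 0 255;4.8 0 -21 0 -0.174 0 255;4.8 0 -21 0 -0.174 0 255' 50; python3 log.py;  python3 - <<'E'
from h import *
w=cam("wrist"); crop(w,0,0,560,420,1.4,"w7.png")
t=cam("top");s=cam("scene");crop(t,215,120,375,265,5,"t4.png");crop(s,165,115,345,300,3.2,"s4.png")
E
```

```text
time: 9.02
tool_pos: [0.5899, -0.0119, 0.1687]
tcp_rot: [-1.244, -2.299, -0.371]
wrist_force: [5.5, 4.1, -6.9]
width: 0.215
q [-0.296  0.42   1.558  0.359  1.618 -0.941] p [ 0.5899 -0.0119  0.1687] F [ 5.5  4.1 -6.9] t 9.025 w 0.215
time: 9.52
tool_pos: [0.5942, -0.0184, 0.1906]
tcp_rot: [-1.322, -2.446, -0.273]
wrist_force: [7.2, -0.9, -1.3]
width: 0.224
q [-0.248  0.312  1.602  0.27   1.527 -0.88 ] p [ 0.5942 -0.0184  0.1906] F [ 7.2 -0.9 -1.3] t 9.525 w 0.224
```

View pics/w7.png

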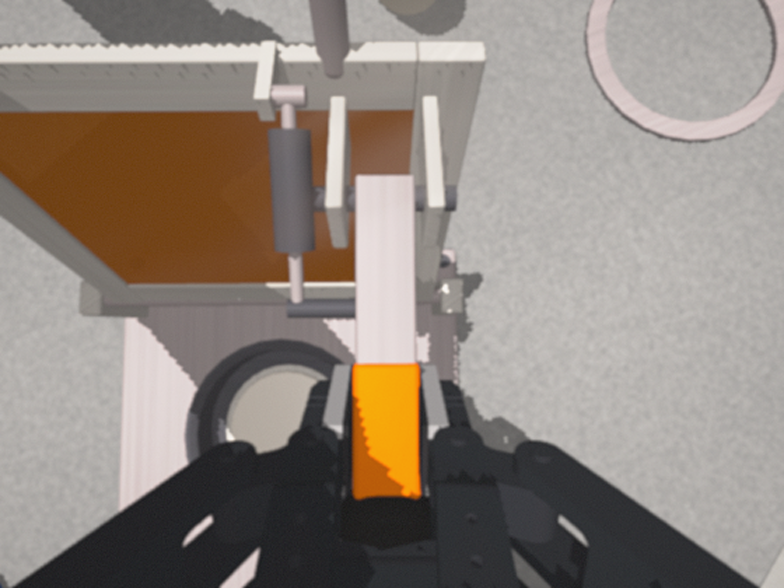

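View pics/s4.png

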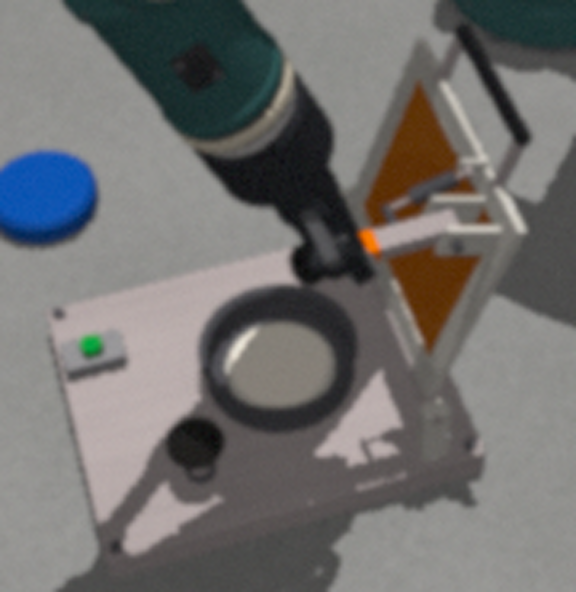

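```bash
python3 -m crank '0 0 0 0 0 0 60;0 0 0 0 0 0 60;0 0 0 0 0 0 60;0 0 0 0 0 0 60;0 0 0 0 0 0 60;0 0 -20 0 0 0 40;0 0 -50 0 0 0 0;0 0 -90 0 0 0 0;0 0 -90 0 0 0 0;0 0 -90 0 0 0 0' 50; python3 log.py;  python3 - <<'E'
from h import *
w=cam("wrist"); crop(w,0,0,560,420,1.4,"w8.png")
t=cam("top");s=cam("scene");crop(t,215,120,375,265,5,"t5.png");crop(s,165,115,345,300,3.2,"s5.png")
for r in (0,.07,.11): print(proj(w,sleeve(1.2,r=r))*1.4,(proj(s,sleeve(1.2,r=r))-[165,115])*3.2)
E
```

```text
time: 10.92
tool_pos: [0.6123, -0.048, 0.2733]
tcp_rot: [-1.321, -2.441, -0.273]
wrist_force: [-0.4, 0.4, -0.7]
width: 0.999
q [-0.282  0.318  1.444  0.262  1.686 -0.871] p [ 0.6123 -0.048   0.2733] F [-0.4  0.4 -0.7] t 10.925 w 0.999
[387.18864289 174.51112659] [445.71415394 222.18063324]
[387.41820366 318.29766477] [346.42202147 248.7551486 ]
[387.55295725 402.7012525 ] [288.67437154 264.21071161]
```

View pics/w8.png

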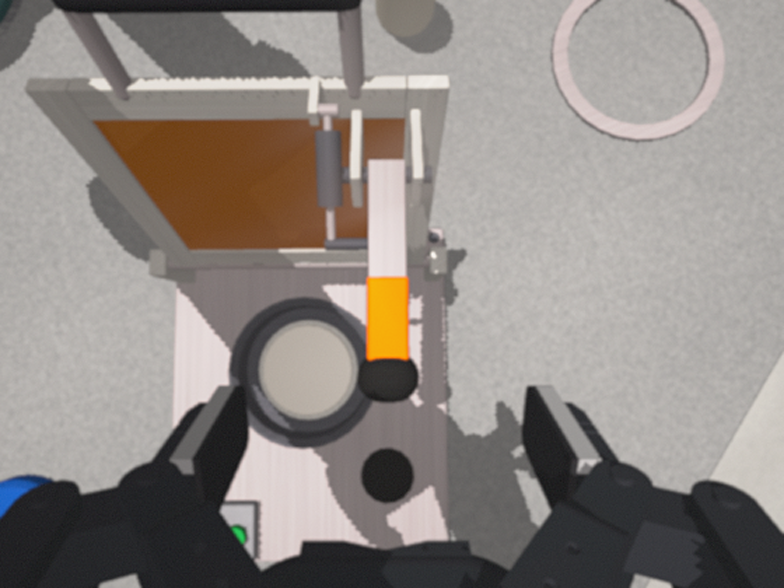

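View pics/s5.png

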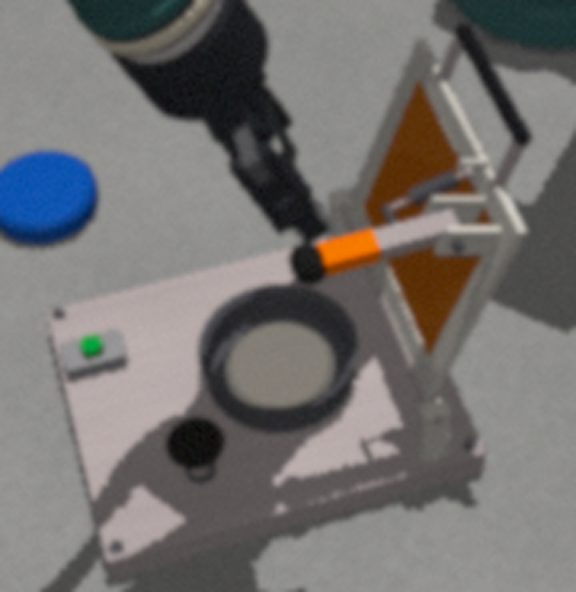

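Run:
```python
from h import *; import kin
bar=np.array([.479,.0278,.2929])
Rt=np.stack([e,np.cross(-Z,e),-Z],1)
st=read_state();R0=R.from_rotvec(st["tcp_rot"])
pt=bar+[0,0,.09-.0]; pt[2]=.375
a,b=rel(Rt,pt);print(a,b,Rt[:,1])
q=st["q"]; p1=st["tool_pos"]-R0.as_matrix()[:,2]*.11
for f in np.linspace(0,1,6):
    A=(R0*R.from_rotvec(b*f)).as_matrix(); x=p1*(1-f)+pt*f
    o=kin.ik(A,x,q); q=o[0] if o else q; print(f,q.round(2) if o else None, x.round(3))
for th in np.arange(1.92,.55,-.15):
    x=P(-.222*np.cos(th),.222*np.sin(th),0)-[0,0,.057]
    o=kin.ik(Rt,x,q); q=o[0] if o else q; print(round(th,2),q.round(2) if o else None,x.round(3))
```

```text
[165.1 -69.5 -41.7] [-0.318 -0.318  1.547] [ 0.54756322 -0.83676431  0.        ]
0.0 [-0.32  0.36  1.21  0.26  1.88 -0.86] [ 0.635 -0.084  0.373]
0.2 [-0.3   0.22  1.37  0.26  1.77 -0.54] [ 0.604 -0.061  0.373]
0.4 [-0.26  0.09  1.5   0.23  1.68 -0.2 ] [ 0.573 -0.039  0.374]
0.6000000000000001 [-0.2  -0.02  1.61  0.17  1.61  0.18] [ 0.541 -0.017  0.374]
0.8 [-0.11 -0.11  1.68  0.09  1.58  0.58] [0.51  0.006 0.375]
1.0 [ 0.01 -0.17  1.73  0.    1.58  1.  ] [0.479 0.028 0.375]
1.92 [ 0.01 -0.14  1.95 -0.    1.33  1.  ] [0.479 0.028 0.237]
1.77 [-0.05 -0.11  1.91  0.    1.34  0.94] [0.497 0.001 0.246]
1.62 [-0.1  -0.07  1.87  0.    1.35  0.89] [ 0.515 -0.027  0.25 ]
1.47 [-0.15 -0.03  1.83  0.    1.35  0.84] [ 0.533 -0.054  0.249]
1.32 [-0.19  0.01  1.8   0.    1.33  0.8 ] [ 0.551 -0.082  0.243]
1.17 [-0.23  0.06  1.77  0.    1.32  0.76] [ 0.568 -0.108  0.232]
1.02 [-0.27  0.11  1.74  0.    1.29  0.73] [ 0.584 -0.133  0.217]
0.87 [-0.29  0.16  1.72  0.    1.26  0.7 ] [ 0.599 -0.155  0.198]
0.72 [-0.32  0.2   1.71  0.    1.23  0.67] [ 0.612 -0.175  0.174]
0.57 [-0.34  0.25  1.7   0.    1.19  0.65] [ 0.623 -0.192  0.148]
```

```bash
python3 -m crank '0 0 -60 0 0 0 0;0 0 -110 0 0 0 0;0 0 -110 0 0 0 0;165 -69.5 -41.7 -0.318 -0.318 1.547 0;165 -69.5 -41.7 -0.318 -0.318 1.547 0;165 -69.5 -41.7 -0.318 -0.318 1.547 0;165 -69.5 -41.7 -0.318 -0.318 1.547 0;165 -69.5 -41.7 -0.318 -0.318 1.547 0;165 -69.5 -41.7 -0.318 -0.318 1.547 0;165 -69.5 -41.7 -0.318 -0.318 1.547 0;165 -69.5 -41.7 -0.318 -0.318 1.547 0;165 -69.5 -41.7 -0.318 -0.318 1.547 0;165 -69.5 -41.7 -0.318 -0.318 1.547 0;165 -69.5 -41.7 -0.318 -0.318 1.547 0;165 -69.5 -41.7 -0.318 -0.318 1.547 0'; python3 log.py
python3 - <<'E'
from h import *
w=cam("wrist"); crop(w,0,0,560,420,1.4,"w9.png")
bar=np.array([.479,.0278,.2929])
for k in (-.055,0,.055): print(proj(w,bar+k*e)*1.4)
Rt=np.stack([e,np.cross(-Z,e),-Z],1); print(rel(Rt,bar-[0,0,.057]))
E
```

```text
time: 12.95
tool_pos: [0.4795, 0.0272, 0.3754]
tcp_rot: [3.01, 0.897, 0.003]
wrist_force: [0.0, -0.3, 0.2]
width: 0.998
q [ 0.005 -0.172  1.729 -0.     1.581  0.996] p [0.4795 0.0272 0.3754] F [ 0.  -0.3  0.2] t 12.95 w 0.998
[384.86993392 365.90474489]
[384.85275707 279.54070035]
[384.8332562  181.49172914]
(array([ -0.4,  -1.1, 139.7]), array([ 0.002, -0.002, -0.   ]))
```

View pics/w9.png

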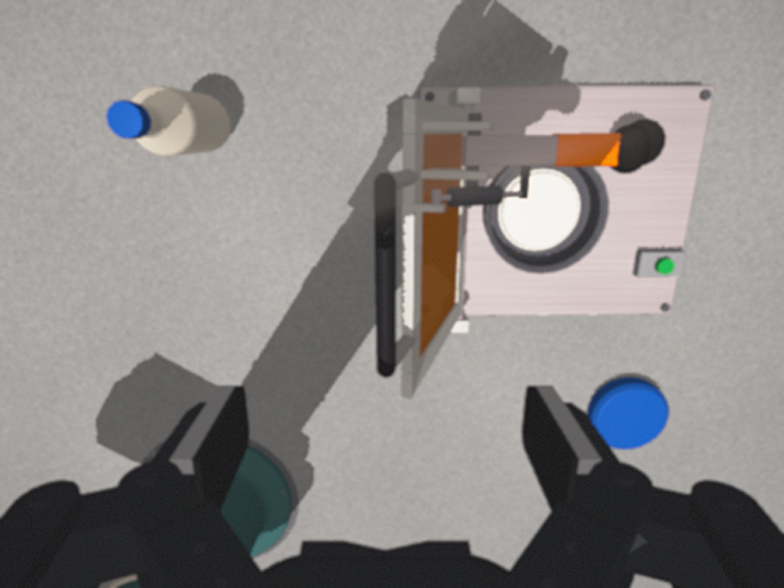

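```bash
python3 -m crank '0 -1 50 0 0 0 60;0 -1 95 0 0 0 60;0 -1 125 0 0 0 60;0 -1 139 0 0 0 60;0 -1 139 0 0 0 60;0 -1 139 0 0 0 60'; python3 log.py
python3 - <<'E'
from h import *
w=cam("wrist"); crop(w,0,0,560,420,1.4,"w10.png")
E
```

```text
time: 13.75
tool_pos: [0.4808, 0.0282, 0.2386]
tcp_rot: [3.009, 0.896, 0.009]
wrist_force: [0.5, 0.5, 0.6]
width: 0.764
q [ 0.007 -0.14   1.946 -0.     1.33   0.999] p [0.4808 0.0282 0.2386] F [0.5 0.5 0.6] t 13.75 w 0.764
```

View pics/w10.png

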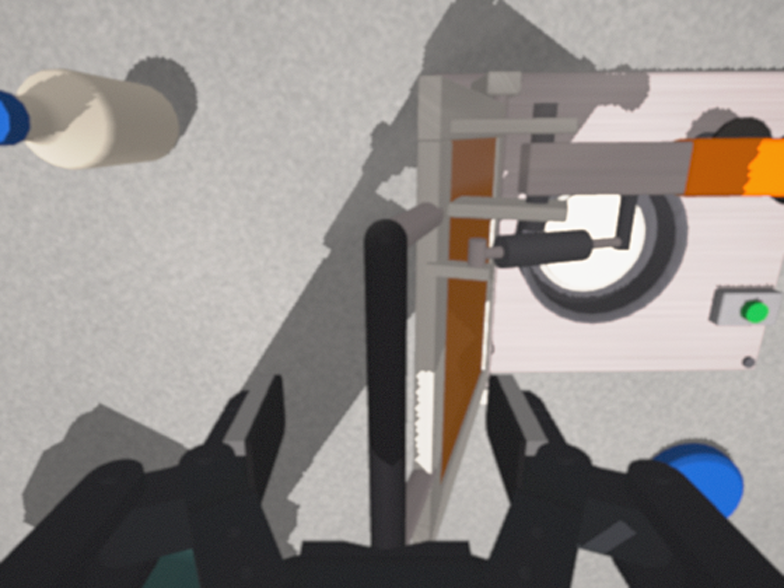

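```bash
python3 -m crank '0 0 0 0 0 0 255;0 0 0 0 0 0 255;0 0 0 0 0 0 255;0 0 0 0 0 0 255;0 0 0 0 0 0 255;0 0 0 0 0 0 255' 40; python3 log.py
python3 - <<'E'
from h import *
w=cam("wrist"); crop(w,0,0,560,420,1.4,"w11.png")
st=read_state(); G=st["tool_pos"]+[0,0,.057]; print("G hz",(G-H)@hx,G[2]-.085, np.hypot((G-H)@hx,G[2]-.085))
# arc rows: constant tool orientation; tool y=-hx-ish, z down
R0=R.from_rotvec(st["tcp_rot"]).as_matrix()
th0=1.92
for i,th in enumerate(np.arange(1.92,.75,-.06)):
    d=P(-.222*np.cos(th),.222*np.sin(th),0)-P(-.222*np.cos(th0),.222*np.sin(th0),0)
    print(round(th,2),(R0.T@d*1000).round(1))
E
```

```text
time: 14.55
tool_pos: [0.4804, 0.0274, 0.2374]
tcp_rot: [3.008, 0.896, 0.006]
wrist_force: [2.5, -4.4, 1.6]
width: 0.121
q [ 0.007 -0.14   1.948 -0.002  1.328  0.999] p [0.4804 0.0274 0.2374] F [ 2.5 -4.4  1.6] t 14.55 w 0.121
G hz 0.07482458249973253 0.20936465244407382 0.2223337037861941
1.92 [0. 0. 0.]
1.86 [ 0.  12.7 -4.1]
1.8 [ 0.  25.6 -7.5]
1.74 [  0.1  38.6 -10.1]
1.68 [  0.1  51.8 -11.9]
1.62 [  0.1  65.1 -12.9]
1.56 [  0.1  78.4 -13.1]
1.5 [  0.1  91.7 -12.5]
1.44 [ 1.00e-01  1.05e+02 -1.11e+01]
1.38 [ 1.000e-01  1.181e+02 -8.900e+00]
1.32 [ 1.000e-01  1.311e+02 -5.900e+00]
1.26 [ 1.000e-01  1.439e+02 -2.200e+00]
1.2 [1.000e-01 1.564e+02 2.300e+00]
1.14 [1.000e-01 1.686e+02 7.600e+00]
1.08 [1.000e-01 1.805e+02 1.360e+01]
1.02 [1.000e-01 1.921e+02 2.020e+01]
0.96 [  0.  203.2  27.6]
0.9 [  0.  213.8  35.6]
0.84 [  0.  223.9  44.2]
0.78 [ -0.  233.6  53.5]
```

View pics/w11.png

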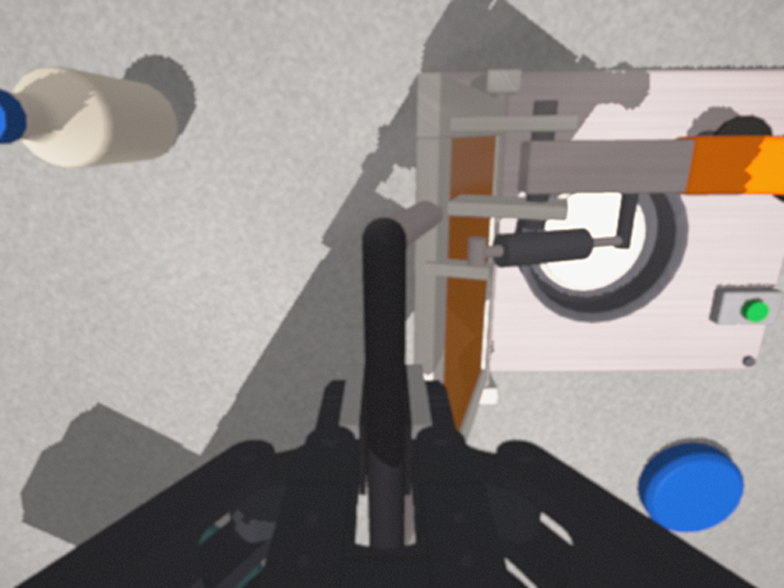

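```bash
python3 -m crank '0 6.3 -2.1 0 0 0 255;0 12.7 -4.1 0 0 0 255;0 25.6 -7.5 0 0 0 255;0 38.6 -10.1 0 0 0 255;0 51.8 -11.9 0 0 0 255;0 65.1 -12.9 0 0 0 255' 40; python3 log.py; python3 -m crank '0 13.3 -0.2 0 0 0 255;0 26.6 0.4 0 0 0 255;0 39.9 1.8 0 0 0 255;0 53 4 0 0 0 255;0 66 7 0 0 0 255;0 78.8 10.7 0 0 0 255;0 91.3 15.2 0 0 0 255;0 103.5 20.5 0 0 0 255' 40; python3 log.py
python3 - <<'E'
from h import *
w=cam("wrist"); crop(w,0,0,560,420,1.4,"w12.png")
t=cam("top");s=cam("scene");crop(s,165,115,345,300,3.2,"s6.png")
st=read_state(); G=st["tool_pos"]+[0,0,.057]; h,z=(G-H)@hx,G[2]-.085; print(h,z,np.hypot(h,z),np.arctan2(z,-h),st["torque"])
E
```

```text
time: 15.35
tool_pos: [0.5164, -0.0269, 0.2501]
tcp_rot: [3.01, 0.896, 0.007]
wrist_force: [2.7, 4.0, 2.0]
width: 0.124
q [-0.101 -0.073  1.865  0.     1.345  0.891] p [ 0.5164 -0.0269  0.2501] F [2.7 4.  2. ] t 15.35 w 0.124
time: 16.35
tool_pos: [0.5731, -0.1133, 0.229]
tcp_rot: [3.01, 0.897, 0.007]
wrist_force: [4.9, 3.8, 0.2]
width: 0.123
q [-2.390e-01  6.900e-02  1.762e+00  1.000e-03  1.307e+00  7.530e-01] p [ 0.5731 -0.1133  0.229 ] F [4.9 3.8 0.2] t 16.35 w 0.123
-0.09407464956834544 0.20082083783599386 0.221763496997494 1.1327052290308262 [ 0.75380543 -0.78064489  0.08665487]
```

View pics/w12.png

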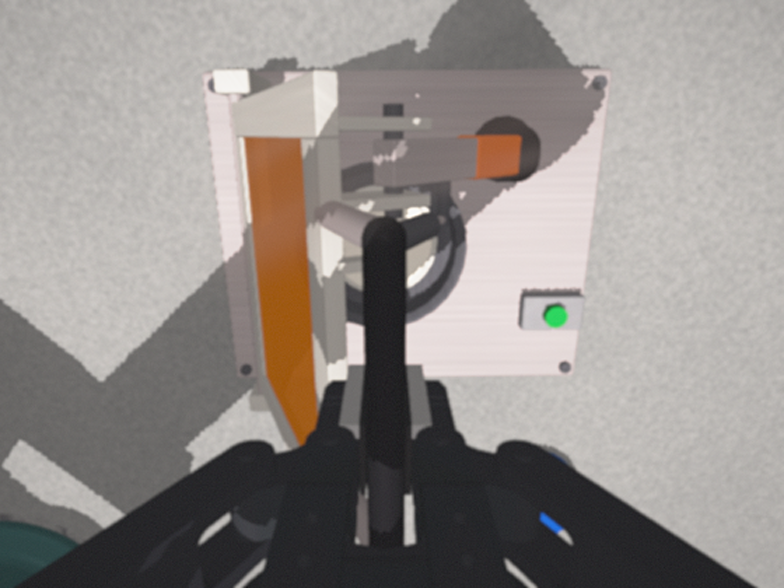

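View pics/s6.png

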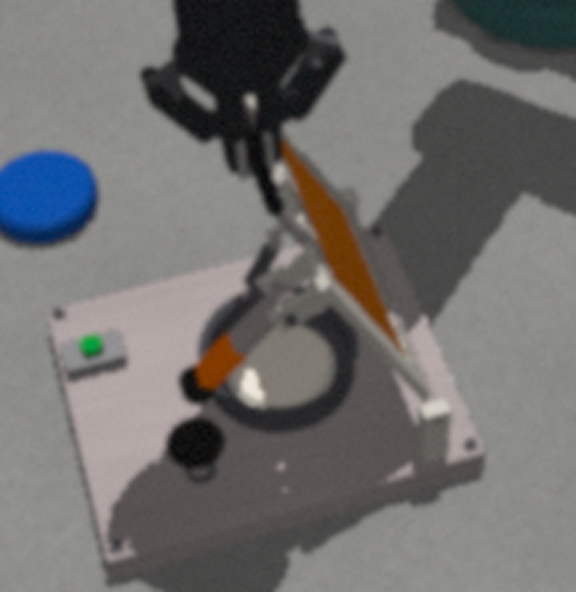

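```bash
python3 -m crank '0 11.9 5.9 0 0 0 255;0 23.5 12.5 0 0 0 255;0 34.6 19.8 0 0 0 255;0 41.8 25.1 0 0 0 255;0 48.7 30.6 0 0 0 255;0 48.7 30.6 0 0 0 255' 40; python3 log.py
python3 - <<'E'
from h import *
t=cam("top");s=cam("scene");crop(s,165,115,345,300,3.2,"s7.png")
st=read_state(); G=st["tool_pos"]+[0,0,.057]; h,z=(G-H)@hx,G[2]-.085; print(h,z,np.hypot(h,z),np.arctan2(z,-h),st["torque"])
for th in np.arange(.88,.57,-.02): print(round(th,2),(222*(np.cos(th)-np.cos(.88))).round(1),(222*(np.sin(.88)-np.sin(th))).round(1))
E
```

```text
time: 17.25
tool_pos: [0.5999, -0.1547, 0.198]
tcp_rot: [3.009, 0.896, 0.006]
wrist_force: [6.4, 1.4, -1.0]
width: 0.123
q [-0.293  0.153  1.726  0.     1.258  0.699] p [ 0.5999 -0.1547  0.198 ] F [ 6.4  1.4 -1. ] t 17.25 w 0.123
-0.14276951323443873 0.170187198453926 0.22214143338601777 0.8727836053026644 [ 0.3590639  -0.86274079  0.11658484]
0.88 0.0 0.0
0.86 3.4 2.9
0.84 6.7 5.8
0.82 10.0 8.8
0.8 13.2 11.9
0.78 16.4 15.0
0.76 19.5 18.2
0.74 22.5 21.4
0.72 25.5 24.7
0.7 28.3 28.1
0.68 31.2 31.5
0.66 33.9 35.0
0.64 36.6 38.5
0.62 39.2 42.1
0.6 41.8 45.8
0.58 44.2 49.4
```

View pics/s7.png

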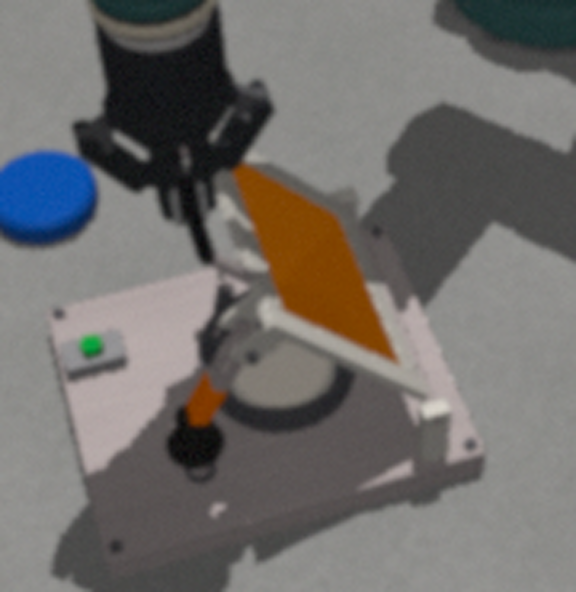

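```bash
for i in 1; do python3 -m crank '0 1.7 1.4 0 0 0 255;0 3.4 2.9 0 0 0 255;0 3.4 2.9 0 0 0 255' 40|grep force; python3 log.py; done; python3 -m crank '0 1.7 1.4 0 0 0 255;0 3.3 2.9 0 0 0 255;0 3.3 2.9 0 0 0 255' 40 >/dev/null; python3 log.py
```

```text
wrist_force: [5.9, 2.2, -0.1]
q [-0.296  0.159  1.724  0.     1.254  0.696] p [ 0.6015 -0.1572  0.1954] F [ 5.9  2.2 -0.1] t 17.725 w 0.126
q [-2.990e-01  1.650e-01  1.722e+00  1.000e-03  1.250e+00  6.920e-01] p [ 0.6033 -0.1599  0.1926] F [6.  3.1 0.2] t 18.1 w 0.124
```

```bash
python3 -m crank '0 1.7 1.5 0 0 0 255;0 3.3 3 0 0 0 255;0 3.3 3 0 0 0 255' 40 >/dev/null; python3 log.py; python3 -m crank '0 1.6 1.5 0 0 0 255;0 3.2 3.1 0 0 0 255;0 3.2 3.1 0 0 0 255' 40 >/dev/null; python3 log.py;python3 - <<'E'
from h import *
t=cam("top");s=cam("scene");crop(s,165,115,345,300,3.2,"s8.png")
E
```

```text
q [-3.030e-01  1.720e-01  1.720e+00  1.000e-03  1.246e+00  6.890e-01] p [ 0.6051 -0.1625  0.1894] F [ 6.6  1.6 -0.8] t 18.475 w 0.125
q [-3.060e-01  1.780e-01  1.718e+00  1.000e-03  1.241e+00  6.860e-01] p [ 0.6069 -0.1651  0.1864] F [ 6.1  3.  -0.6] t 18.85 w 0.125
```

View pics/s8.png

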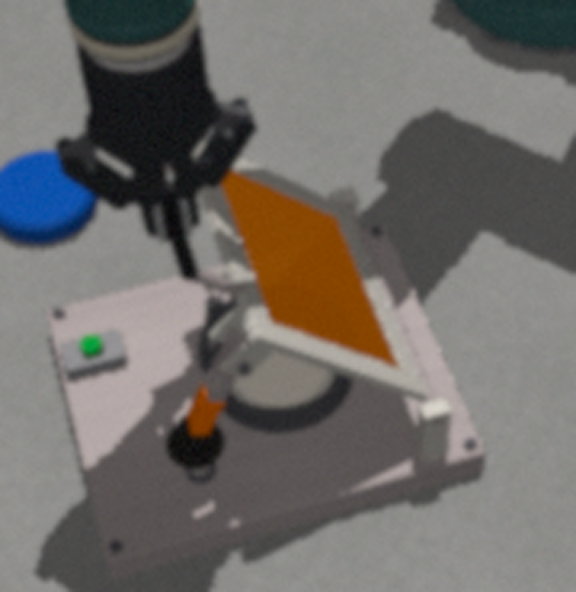

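```bash
python3 -m crank '0 1.6 1.5 0 0 0 255;0 3.2 3.1 0 0 0 255;0 3.2 3.1 0 0 0 255' 40 >/dev/null; python3 log.py
```

```text
q [-0.308  0.182  1.715  0.004  1.244  0.682] p [ 0.6071 -0.1655  0.1858] F [-4.   9.1 12.1] t 19.325 w 0.124
```

```bash
python3 -m crank '0 0.8 0.8 0 0 0 255;0 1.6 1.6 0 0 0 255;0 1.6 1.6 0 0 0 255' 40 >/dev/null; python3 log.py
```

```text
q [-0.309  0.183  1.714  0.005  1.246  0.681] p [ 0.6072 -0.1656  0.1856] F [-7.  13.6 18.5] t 19.7 w 0.121
```

```bash
python3 -m crank '0 -1 -1 0 0 0 255;0 -2.2 -2.1 0 0 0 255;0 -3.2 -3.1 0 0 0 255;0 -3.2 -3.1 0 0 0 255' 40 >/dev/null; python3 log.py
```

```text
q [-0.307  0.18   1.717  0.002  1.242  0.684] p [ 0.607  -0.1654  0.1861] F [2.9 5.3 4.5] t 20.2 w 0.126
```

```bash
python3 -m crank '0 -0.3 -0.3 0 0 0 180;0 -0.3 -0.3 0 0 0 140;0 -0.3 -0.3 0 0 0 100;0 -0.3 -0.3 0 0 0 80;0 -0.3 -0.3 0 0 0 80;0 -0.3 -0.3 0 0 0 80' 40 >/dev/null; python3 log.py
python3 - <<'E'
from h import *
w=cam("wrist"); crop(w,0,0,560,420,1.4,"w13.png")
E
```

```text
q [-0.307  0.179  1.718  0.     1.241  0.685] p [ 0.6065 -0.1658  0.1859] F [0.6 0.3 0.5] t 20.95 w 0.689
```

View pics/w13.png

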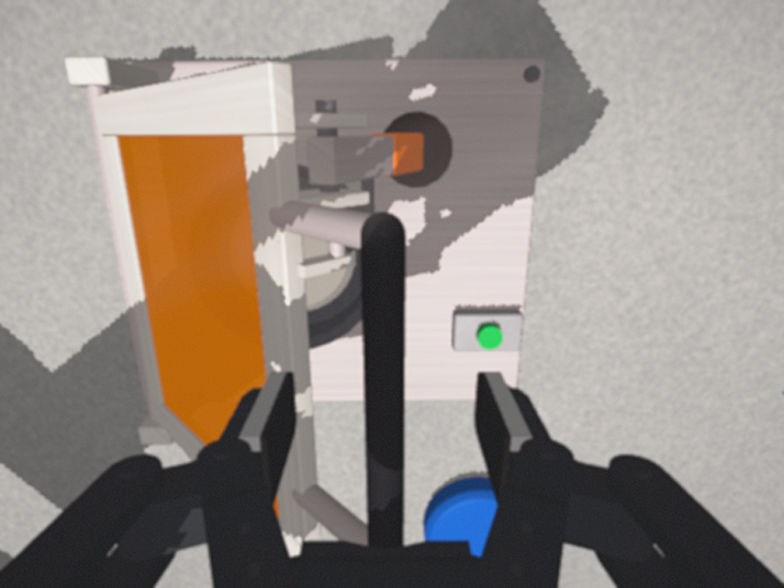

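```bash
python3 -m crank '0 0 -10 0 0 0 80;0 0 -30 0 0 0 80;0 0 -60 0 0 0 80;0 0 -110 0 0 0 80;0 0 -150 0 0 0 80;0 0 -150 0 0 0 80;0 0 -150 0 0 0 80;0 0 -150 0 0 0 80' 40 >/dev/null; python3 log.py
python3 - <<'E'
from h import *
w=cam("wrist"); crop(w,0,0,560,420,1.4,"w14.png")
s=cam("scene");crop(s,165,115,345,300,3.2,"s9.png");cv2.imwrite("pics/s9f.png",s["pixels"][:,:,::-1])
E
```

```text
q [-3.070e-01  1.220e-01  1.515e+00  1.000e-03  1.504e+00  6.850e-01] p [ 0.6054 -0.1655  0.3344] F [-0.7  0.2 -0.2] t 22.0 w 0.681
```

View pics/w14.png

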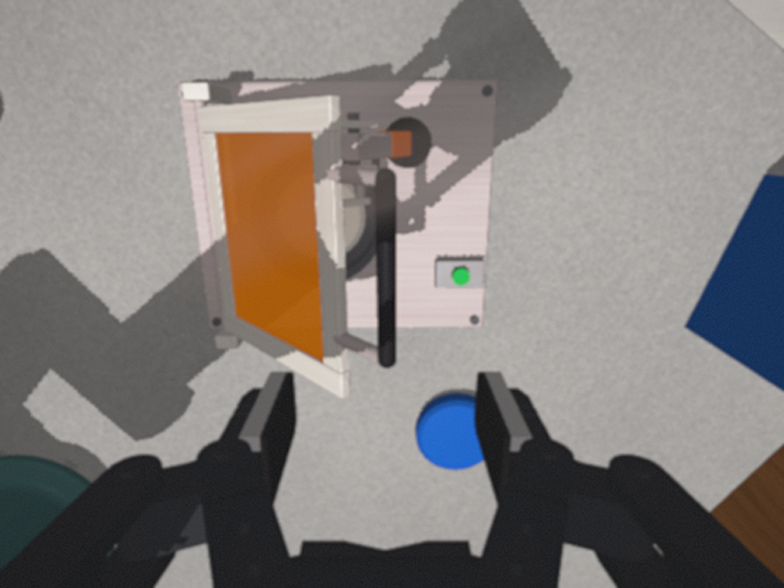

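View pics/s9.png

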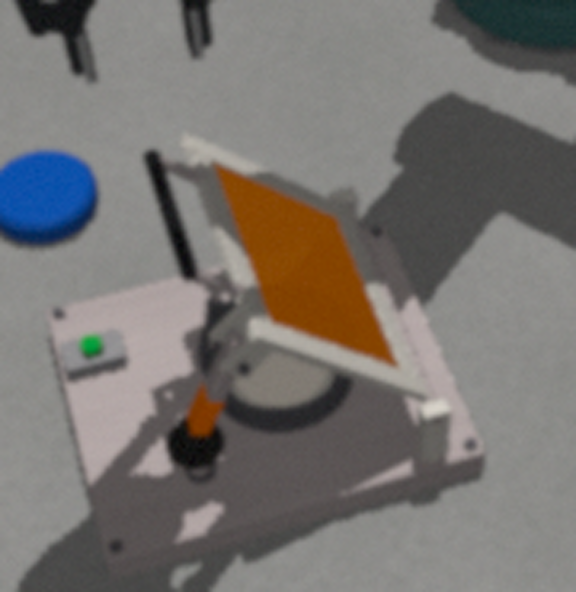

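View pics/s9f.png

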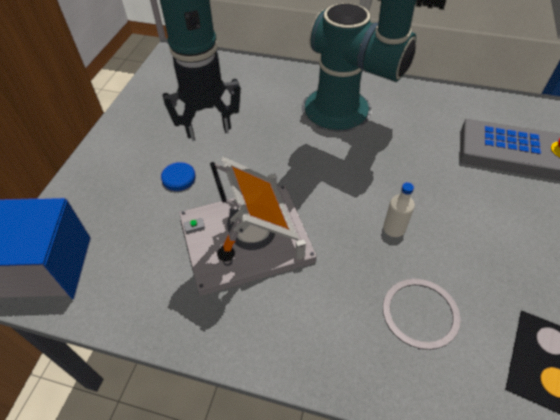

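The hatch stands ajar on its locked leg, with the foot on the pad at crop pixel (197,440). The arm is clear and the bystanders are at their starting pixels, so I'm handing in.

```bash
python3 -c "
from workcell import job; print(job.finish_job())"
```

```text
the job is handed in; nothing more can be done
None
```

The hatch now stands ajar on its locked prop leg, at about 0.80 rad from the grip position. The foot is on the pad, the gripper is clear, and the job was handed in at about 22 s of the 72 s allowed.

- **Leg:** I gripped the orange sleeve and swung the leg along its arc past over-centre while the hatch leaned open. After release, the camera picture matched the predicted locked position to about a pixel at the sleeve.
- **Lowering:** I took the handle and lowered the hatch at no more than about 0.5 rad/s, with small steps near the end. I felt the pad at about 0.80 rad.
- **Last checks:** The scene picture shows the foot on the pad and the hatch standing still. By eye, the bottle, blade case and tape ring are where they were. The wrist force was near zero after release.

Two things did not go as expected:

- **Fingertips short of the TCP:** The fingertips turned out to be about 4 cm behind the reported TCP. My first grip on the sleeve closed on air just in front of it, without touching anything. I measured the offset from the pictures and used it from then on.
- **Overshoot at the pad:** I went one or two steps past contact, which put about 24 N on the wrist. I backed off to about 7 N in total before letting go. I could not read the pad force itself; I estimate it peaked near 40 N against the 70 N limit.

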